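# Slide the perforated plate home in the viewing station

### The job

Push the slide that carries the perforated brass plate along its lane until it is fully home against the end stop, then let go of it. Push it at the middle of its rear edge, straight along the lane: off-centre it skews and jams. Do not force it or lift it out of the lane, and leave the other slide and the green jar where they are.

Things in the scene. Friction and masses are not known exactly. Their poses are not given: they have to be found in the camera images.
- grid_slide: The slide to push: green, loose, 76 mm along its lane (x), 152 mm across it (y), 22 mm high, 0.4 kg; on top a brass plate with rows of black holes and, near each end, a steel post 14 mm high; red mark amid its rear (-x) edge, where to push. Origin: underside centre, 38 mm ahead of the red mark. Lies in either lane. Pushed within 10 mm of its middle it slides at a few N; near an end it wedges.
- blank_slide: The other slide, in the other lane, to be left alone: same size, shape, axes and origin, but its plate is plain copper without holes.
- station: Fixed grey base 280 x 348 x 8 mm. Three rubber-sided guide rails along x and an end stop across its +x end, tops at z = 32 mm. Between them 2 lanes, centre lines at y = +84 and -84 mm, 156 mm wide (2 mm play a side), open at the -x end by the robot. Origin: underside centre, on the bench; x runs along the lanes to the stop, its face at x = 125 mm: a slide fully home has its origin at x = 87, z = 8 mm.
- jar: Round green jar with a perforated metal top, 54 mm across, 48 mm high, standing loose on the bench beside the station; to be left alone. Origin: centre of its underside.
There are look-alikes about, which are no part of the job. What is shaped like the grid_slide but purple is not meant.

How it is judged (in metres and radians):
At the end, for the whole second after the job is handed in: The slide with the perforated brass plate lies flat and at rest in its lane, home against the end stop to within 10 mm and 10 degrees, released; the other slide is within 12 mm and the green jar within 20 mm of where it stood, the jar upright (x of grid_slide in the frame of station above 0.077 m and z of grid_slide in the frame of station between 0.003 and 0.014 m and (y of grid_slide in the frame of station between 0.074 and 0.094 m or y of grid_slide in the frame of station between -0.094 and -0.074 m) and angle between the x axis of grid_slide and the x axis of station, either way round below 0.17 rad and linear speed of grid_slide below 0.01 m/s and distance of blank_slide from where it was at the start of the episode below 0.012 m and distance of jar from where it was at the start of the episode below 0.02 m and angle between jar's own z axis and vertical below 0.2 rad); the robot touches nothing.
It fails at once if the perforated slide is lifted more than 12 mm out of its lane (z of grid_slide in the frame of station above 0.02 m).
It fails at once if the perforated slide is forced: the robot presses on it with more than 50 N (contact force between any of the fingers, the arm and grid_slide above 50 N).
It fails at once if the other slide is moved by 12 mm or more (distance of blank_slide from where it was at the start of the episode above 0.012 m).
It fails at once if the green jar is moved by 20 mm or more (distance of jar from where it was at the start of the episode above 0.02 m).
It also fails if it takes over 30 s, if anything falls off the work surface, if the arm or the gripper's body presses on something with over 40 N, if the wrist force passes 120 N, or if a joint passes its speed limit or range.

### The arm

A 6-joint arm with a two-finger parallel gripper is mounted at the origin on the work surface. World frame = base frame: x ahead of the robot, y to its left, z up, the work surface at z = 0. Lengths are in mm, angles in degrees, forces in N, time in s.
With the tool pointing down it reaches from about 300 to 850 mm from the base axis. Payload 4.2 kg.
Tool frame: the origin (TCP) lies midway between the tips of the shut fingers; the grasp point (between the pads) lies 19 mm behind it (env.grip_depth is the distance from the TCP to the grasp point, in mm); z points along the fingers, y is the line along which they close (so a half turn about z gives the same grasp; the last joint's range is limited). The gripper opens to 91 mm and grips with 3 to 60 N. Pads are 32 mm wide; open, the fingers measure 118 mm over their backs; the gripper's body (76 mm by 178 mm) begins 60 mm behind the grasp point.
Start: joints at [-70.703, 18.312, 89.639, -0, 72.044, -1.146], TCP at [200.839, -538.802, 213.976] pointing down, gripper open.
Joint ranges: [-177.97, 177.97], [-48.28, 115.42], [12.27, 149.76], [-77.06, 257.06], [2.81, 150.46], [-146.56, 146.56]. Speed limits (degrees/s): [147.25, 147.25, 180, 180, 180, 180].

### API

Orientations are given as [roll, pitch, yaw] about the fixed x, y, z axes, in that order (R = Rz(yaw) Ry(pitch) Rx(roll)).
In Python, from workcell import env, eyes gives the robot as it stands.
- The arm moves only by the tool send_rows, never from a script. Its argument "motion" is a list of rows, each a list of 7 numbers: the shift along the world's x, y, z normalised to -1 to 1, where 1 is 0.5 m, then the turn, a rotation vector about the world's x, y, z normalised to -1 to 1, where 1 is 60 degrees, then the opening, from -1 (shut) to 1 (fully open). A call has 1 to 20 rows; each row is the pose to reach, as a shift and turn from the pose commanded when the call began; what a row does not reach only later rows make up. A row lasts 1/8 s, in which the tool goes at most 62.5 mm and 10.7 degrees, less where a joint would pass 70% of its speed; a pose out of reach is approached as far as the arm can. A call with a number of a shift or a turn outside -1 to 1 is refused whole. A call with a gripper value outside its range is refused whole. The fingers move at their own pace and stop on an object; "squeeze" is the grip in N (left out, the last holds). Time passes only in rows, so rows that repeat a pose let the fingers close. It gives the time, the measured TCP pose, the force, the opening and the grip force at its end, in the units of the state.
- env.state(): the state, without advancing time (a new reading comes with each control period).
- eyes.grab_frame(name): name is "scene" or "top" or "wrist"; returns a dict with "pixels" (384x512x3 uint8, red, green, blue), "depth" (384x512 float32, mm along the optical axis (not along the pixel's ray), 0 where there is no reading), "fx", "fy", "cx", "cy" (pixels), "R" (3x3) and "t" (3): a world point X has camera coordinates R X + t; the wrist camera has in their place "T_tool_cam" (4x4, takes a point from camera to tool coordinates, whose origin is the TCP and whose axes are the flange's). Camera axes: x right, y down, z forward; pixel columns grow to the right and rows downward; lengths in mm; the calibration is good to about 2 mm. A picture is of the moment at which its call begins: read the wrist's pose just before it.
- env.job_done(): hands the job in; it is judged then, once.
The state is a dict: "time_s": time; "qpos": joint angles; "qvel": joint speeds; "effort": joint torques, N m; "ee_pos": TCP position; "ee_rot": TCP orientation; "force": force on the tool from outside, world axes, zero at the start; "torque": the same for the moment, N m; "gripper_width": finger opening in mm; "gripper_force": force on a finger pad.
Only numpy, scipy, OpenCV 4.12 (cv2) and the standard library are available. Lean on these libraries where they do the work, as an engineer would, in place of code of your own. Each camera call takes 0.05 s, during which the arm holds its last target. There are 200 camera calls.

## Working session

There is one attempt and no reset: what is moved stays moved. The work goes in short steps, Python scripts to look and compute and a tool call to move; the robot and the scene stay as the last step left them, time stands still between calls to the robot, and variables do not carry over. Pictures are saved under pics/ and viewed, at most 10 in all, crops included, and the job is handed in when it is done.

Besides the shell and the picture viewer there is one more tool, called after "Call:" by a JSON object that holds its "fn" and its "kwargs". send_rows: Moves the arm, as the interface text tells. Its arguments: {"type":"object","properties":{"motion":{"type":"array"},"squeeze":{"type":"number"}},"required":["motion"]}

```bash
mkdir -p pics; cat > h.py <<'E'
import numpy as np,cv2
from workcell import env,eyes
def grab(n,save=None):
    s=env.state(); f=eyes.grab_frame(n); f['s']=s
    if save: cv2.imwrite('pics/'+save,f['pixels'][:,:,::-1])
    return f
def ray(f,u,v,z):
    d=np.array([(u-f['cx'])/f['fx'],(v-f['cy'])/f['fy'],1.])
    R=np.array(f['R']);t=np.array(f['t']);o=-R.T@t;w=R.T@d
    return o+w*(z-o[2])/w[2]
E
python3 - <<'E'
from h import *
import pickle
a=grab('top');b=grab('scene')
pickle.dump((a,b),open('f.pkl','wb'))
cv2.imwrite('pics/both.png',cv2.resize(np.hstack([a['pixels'],b['pixels']])[:,:,::-1],(800,300)))
cv2.imwrite('pics/top.png',cv2.resize(a['pixels'][:,:,::-1],(800,600)))
print(env.state())
E
```

```text
{'time_s': 0.1, 'qpos': array([-7.07023683e+01,  1.83467582e+01,  8.96986082e+01, -1.20167580e-03,
        7.20451011e+01, -1.14745326e+00]), 'qvel': array([ 0.01710694, -0.0679272 , -0.18573843, -0.0807618 ,  0.04703933,
        0.02529629]), 'effort': array([ 1.88589111e-03, -4.13328552e+01, -2.32507753e+01,  7.30143045e-02,
        4.22574312e-02, -5.47227808e-05]), 'ee_pos': array([ 200.68299029, -538.35851605,  213.22206956]), 'ee_rot': array([-1.79909528e+02, -6.69317036e-04,  2.04454558e+01]), 'force': array([-0.04540011,  1.08271343, -0.34644614]), 'torque': array([ 0.01632727,  0.00251779, -0.05713786]), 'gripper_force': 0.0, 'gripper_width': 91.35019805963152}
```

View pics/top.png

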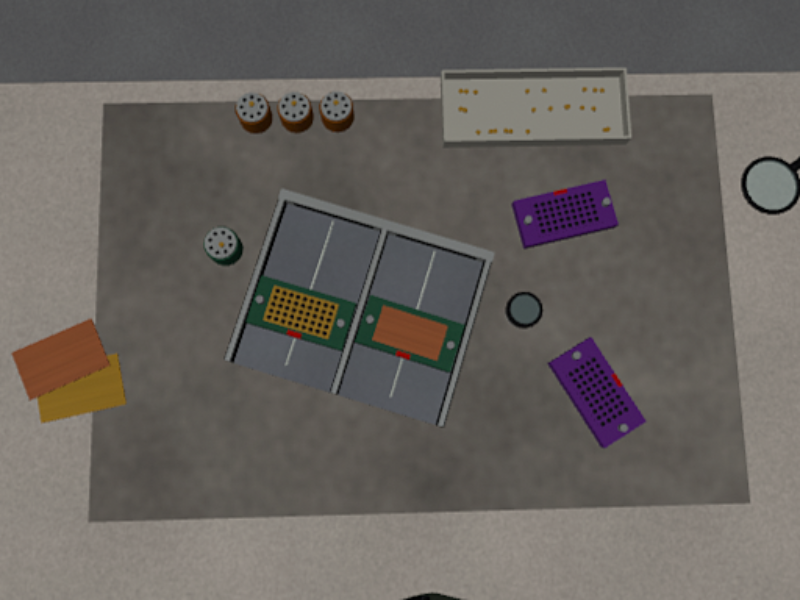

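View pics/both.png

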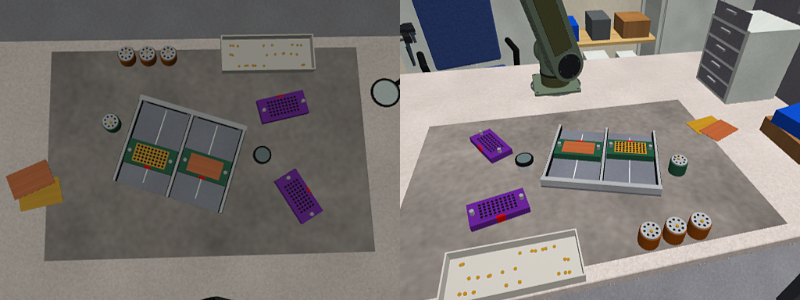

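Top view, 800x600 pixels. These could be taken for the target:
- Green slide with the brass perforated plate at (302,312), red mark at (293,335).
- Green slide with the plain copper plate at (410,332).
- Purple perforated slides at (565,213) and (598,392).
- Loose copper and brass sheets at (60,360) and (85,390).

I choose the green slide at (302,312). The green jar is at (222,243).

```bash
python3 - <<'E'
from h import *
import pickle
a,b=pickle.load(open('f.pkl','rb'))
for n,f in(('top',a),('scene',b)):
    h=cv2.cvtColor(f['pixels'],cv2.COLOR_RGB2HSV)
    red=((h[...,0]<5)|(h[...,0]>174))&(h[...,1]>190)&(h[...,2]>90)
    gr=(h[...,0]>55)&(h[...,0]<90)&(h[...,1]>110)&(h[...,2]>35)
    br=(h[...,0]>15)&(h[...,0]<30)&(h[...,1]>130)&(h[...,2]>90)
    for nm,m,z in(('red',red,30),('green',gr,30),('brass',br,31)):
        m=m.astype(np.uint8)
        if nm=='brass': m=cv2.morphologyEx(m,cv2.MORPH_CLOSE,np.ones((5,5)))
        k,l,st,c=cv2.connectedComponentsWithStats(m)
        for i in range(1,k):
            if st[i,4]>12:
                r=cv2.minAreaRect(np.argwhere(l==i)[:,::-1].astype(np.float32))
                w=np.array([ray(f,*p,z)[:2] for p in cv2.boxPoints(r)])
                print(n,nm,st[i].tolist(),c[i].round(1),ray(f,*c[i],z).round(1),w.round(0).tolist())
# rail line through the lane: station corners by hand-picked px (800x600 -> 512)
for p in((283,192),(493,256),(441,424),(229,360),(385,232),(336,390)):
    print(p,ray(a,p[0]*.64,p[1]*.64,32).round(1))
for p,q in[((332,222),(312,288)),((295,338),(287,364)),((433,252),(418,307)),((402,360),(392,396))]:
    P,Q=[ray(a,x*.64,y*.64,8) for x,y in(p,q)]; d=P-Q; print('groove',P.round(1),Q.round(1),np.degrees(np.arctan2(d[1],d[0])))
c=a['pixels'][165:250,130:310,::-1]; cv2.imwrite('pics/crop.png',cv2.resize(c,None,fx=4,fy=4,interpolation=cv2.INTER_CUBIC))
E
```

```text
top red [355, 121, 8, 4, 14] [358.1 122.4] [ 735.5 -228.3   30. ] [[736.0, -220.0], [740.0, -237.0], [736.0, -238.0], [732.0, -220.0]]
top red [184, 211, 9, 5, 26] [187.6 213.3] [519.6 191.4  30. ] [[520.0, 202.0], [526.0, 200.0], [519.0, 180.0], [513.0, 183.0]]
top red [253, 225, 9, 5, 24] [257.3 226.8] [483.8  26.5  30. ] [[484.0, 37.0], [490.0, 35.0], [483.0, 16.0], [478.0, 18.0]]
top red [392, 239, 6, 8, 20] [394.6 242.8] [ 438.4 -298.3   30. ] [[445.0, -291.0], [448.0, -296.0], [432.0, -305.0], [429.0, -301.0]]
top green [135, 161, 16, 6, 17] [142.2 164.8] [639.6 299.8  30. ] [[642.0, 317.0], [648.0, 281.0], [640.0, 279.0], [633.0, 315.0]]
top green [158, 177, 69, 47, 790] [192.6 200.1] [551.  179.2  30. ] [[539.0, 264.0], [612.0, 243.0], [565.0, 96.0], [493.0, 119.0]]
top green [227, 189, 70, 49, 784] [261.2 213.1] [516.1  16.6  30. ] [[506.0, 99.0], [577.0, 75.0], [527.0, -69.0], [456.0, -44.0]]
top brass [294, 57, 12, 3, 25] [299.4  58.1] [904.7 -89.8  31. ] [[908.0, -76.0], [907.0, -104.0], [902.0, -104.0], [903.0, -76.0]]
top brass [380, 57, 7, 2, 13] [382.8  57.5] [ 903.3 
[... 3805 characters left out ...]
 [ 79.1 375.8] [ 930.8 -301.    31. ] [[926.0, -311.0], [928.0, -293.0], [934.0, -291.0], [933.0, -309.0]]
scene brass [92, 372, 5, 5, 18] [ 93.8 373.7] [ 932.4 -278.8   31. ] [[932.0, -283.0], [928.0, -279.0], [933.0, -275.0], [937.0, -279.0]]
(283, 192) [741.6 206.   32. ]
(493, 256) [ 633.  -118.2   32. ]
(441, 424) [377.9 -28.9  32. ]
(229, 360) [481.  287.5  32. ]
(385, 232) [674.5  48.3  32. ]
(336, 390) [432.2 127.2  32. ]
groove [698.4 131.6   8. ] [592.8 164.1   8. ] -17.072924134837706
groove [514.9 190.9   8. ] [474.9 203.3   8. ] -17.297730141612067
groove [646.6 -27.1   8. ] [559.3  -0.8   8. ] -16.715444397292703
groove [477.   26.3   8. ] [422.2  43.    8. ] -16.96687014131072
```

View pics/crop.png

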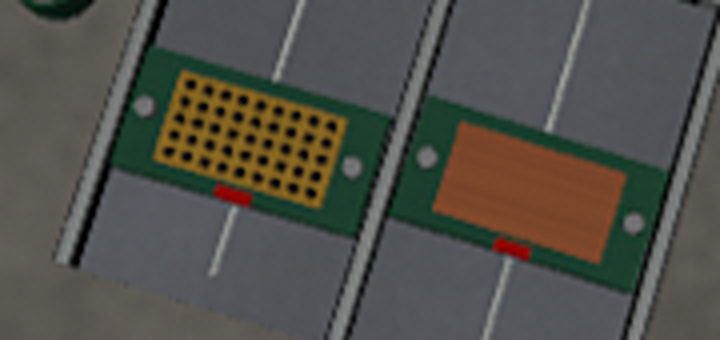

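The crop confirms the choice. The green slide with perforated brass is at (250,140), its red mark at (232,195), and the plain copper slide is in the lane to the right. The lane heading is about -17°. I'll close the gripper, turn to yaw 73° so that a finger back faces along the lane, and go above and behind the slide.

Call:
{"fn": "send_rows", "kwargs": {"motion": [[0.03,0.08,0,0,0,0.05,-1],[0.06,0.16,0,0,0,0.1,-1],[0.09,0.25,0,0,0,0.15,-1],[0.12,0.33,0,0,0,0.2,-1],[0.15,0.41,0,0,0,0.25,-1],[0.18,0.49,0,0,0,0.3,-1],[0.21,0.57,0,0,0,0.35,-1],[0.24,0.66,0,0,0,0.4,-1],[0.27,0.74,0,0,0,0.45,-1],[0.27,0.74,0,0,0,0.45,-1]], "squeeze": 20}}

```text
time_s: 1.35
ee_pos: [336.0, -166.7, 213.8]
ee_rot: [-180.0, -0.0, 47.7]
force: [0.2, -0.4, 0.4]
gripper_width: 0.6
gripper_force: 0.0
```

Call:
{"fn": "send_rows", "kwargs": {"motion": [[0.03,0.08,-0.02,0,0,0.05,-1],[0.06,0.16,-0.04,0,0,0.1,-1],[0.09,0.25,-0.06,0,0,0.15,-1],[0.12,0.33,-0.08,0,0,0.2,-1],[0.15,0.41,-0.1,0,0,0.25,-1],[0.18,0.49,-0.12,0,0,0.3,-1],[0.21,0.57,-0.14,0,0,0.35,-1],[0.24,0.66,-0.16,0,0,0.4,-1],[0.276,0.745,-0.18,0,0,0.427,-1],[0.276,0.745,-0.18,0,0,0.427,-1],[0.276,0.745,-0.18,0,0,0.427,-1],[0.276,0.745,-0.18,0,0,0.427,-1]]}}

```text
time_s: 2.85
ee_pos: [473.7, 202.3, 124.2]
ee_rot: [180.0, 0.0, 73.0]
force: [-0.7, -0.1, 1.1]
gripper_width: 0.4
gripper_force: 0.0
```

```bash
python3 - <<'E'
from h import *
from scipy.spatial.transform import Rotation as Ro
f=grab('wrist','w1.png');s=f['s'];print(s['time_s'],s['ee_pos'],s['ee_rot'],s['force'],s['gripper_width'])
T=np.eye(4);T[:3,:3]=Ro.from_euler('xyz',s['ee_rot'],degrees=True).as_matrix();T[:3,3]=s['ee_pos']
W=np.linalg.inv(T@np.array(f['T_tool_cam']));f['R']=W[:3,:3];f['t']=W[:3,3]
h=cv2.cvtColor(f['pixels'],cv2.COLOR_RGB2HSV)
red=((h[...,0]<5)|(h[...,0]>174))&(h[...,1]>190)&(h[...,2]>70)
k,l,st,c=cv2.connectedComponentsWithStats(red.astype(np.uint8))
for i in range(1,k):
    if st[i,4]>30:
        r=cv2.minAreaRect(np.argwhere(l==i)[:,::-1].astype(np.float32))
        print(st[i],ray(f,*c[i],30),[ray(f,*p,30)[:2].round(1).tolist() for p in cv2.boxPoints(r)])
E
```

```text
2.85 [473.67298399 202.29847319 124.1729955 ] [1.79995535e+02 2.25796045e-02 7.29604463e+01] [-0.69342267 -0.11871092  1.11601645] 0.4384580120209322
[310 178  10  25 208] [521.34518506 190.59153575  30.        ] [[520.5, 203.6], [528.2, 201.2], [522.7, 179.4], [514.8, 181.9]]
```

View pics/w1.png

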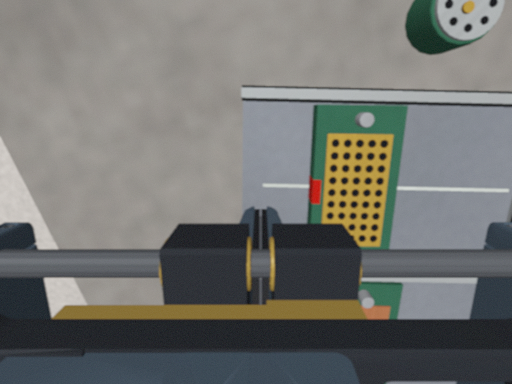

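The wrist view shows the target's red mark at (315,191) and the lane groove running almost level in the picture at row 187, so I'm within about 3 mm of centre. I'll correct that and lower the fingers behind the slide.

Call:
{"fn": "send_rows", "kwargs": {"motion": [[0.003,0.006,-0.04,0,0,-0.012,-1],[0.003,0.006,-0.09,0,0,-0.012,-1],[0.003,0.006,-0.14,0,0,-0.012,-1],[0.003,0.006,-0.18,0,0,-0.012,-1],[0.003,0.006,-0.2,0,0,-0.012,-1],[0.003,0.006,-0.21,0,0,-0.012,-1],[0.003,0.006,-0.216,0,0,-0.012,-1],[0.003,0.006,-0.216,0,0,-0.012,-1]]}}

```text
time_s: 3.9
ee_pos: [475.6, 206.8, 16.3]
ee_rot: [180.0, -0.0, 72.3]
force: [-0.2, -0.0, -0.1]
gripper_width: 0.8
gripper_force: 0.0
```

Call:
{"fn": "send_rows", "kwargs": {"motion": [[0.0095,-0.003,0,0,0,0,-1],[0.019,-0.006,0,0,0,0,-1],[0.0285,-0.009,0,0,0,0,-1],[0.038,-0.012,0,0,0,0,-1],[0.0476,-0.0152,0,0,0,0,-1],[0.0571,-0.0182,0,0,0,0,-1],[0.0667,-0.0213,0,0,0,0,-1],[0.0762,-0.0243,0,0,0,0,-1],[0.0762,-0.0243,0,0,0,0,-1]]}}

```text
time_s: 5.03
ee_pos: [513.0, 194.4, 15.9]
ee_rot: [-179.9, 0.0, 72.3]
force: [-2.0, 1.1, 1.8]
gripper_width: 0.7
gripper_force: 1.4
```

Call:
{"fn": "send_rows", "kwargs": {"motion": [[0.0076,-0.0024,0,0,0,0,-1],[0.0152,-0.0049,0,0,0,0,-1],[0.0229,-0.0073,0,0,0,0,-1],[0.0305,-0.0097,0,0,0,0,-1],[0.0381,-0.0122,0,0,0,0,-1],[0.0457,-0.0146,0,0,0,0,-1],[0.0534,-0.017,0,0,0,0,-1],[0.061,-0.0195,0,0,0,0,-1],[0.0686,-0.0219,0,0,0,0,-1],[0.0762,-0.0243,0,0,0,0,-1]]}}

```text
time_s: 6.28
ee_pos: [551.8, 182.3, 15.9]
ee_rot: [180.0, 0.0, 72.3]
force: [-2.5, 0.3, 1.0]
gripper_width: 0.3
gripper_force: 1.7
```

```bash
cat > look.py <<'E'
from h import *
import sys
from scipy.spatial.transform import Rotation as Ro
f=grab('wrist',sys.argv[1]);s=f['s'];print(s['time_s'],s['ee_pos'],s['force'])
T=np.eye(4);T[:3,:3]=Ro.from_euler('xyz',s['ee_rot'],degrees=True).as_matrix();T[:3,3]=s['ee_pos']
W=np.linalg.inv(T@np.array(f['T_tool_cam']));f['R']=W[:3,:3];f['t']=W[:3,3]
for n,g in(('w',f),('t',grab('top'))):
    h=cv2.cvtColor(g['pixels'],cv2.COLOR_RGB2HSV)
    br=((h[...,0]>15)&(h[...,0]<30)&(h[...,1]>130)&(h[...,2]>80)).astype(np.uint8)
    br=cv2.morphologyEx(br,cv2.MORPH_CLOSE,np.ones((9,9) if n=='w' else (5,5)))
    k,l,st,c=cv2.connectedComponentsWithStats(br)
    for i in range(1,k):
        if st[i,4]>400: 
            r=cv2.minAreaRect(np.argwhere(l==i)[:,::-1].astype(np.float32));print(n,st[i],ray(g,*c[i],31).round(1),ray(g,*r[0],31).round(1),r[2])
E
python3 look.py w2.png
```

```text
6.275 [551.82908441 182.2877245   15.92688915] [-2.52019791  0.31863049  0.9569864 ]
w [ 297  156  111   93 8296] [608.3 194.9  31. ] [606.3 192.3  31. ] 1.9749339818954468
w [  53  277  340   43 5839] [536.4 145.1  31. ] [520.3 157.1  31. ] -0.0
t [  24  226   57   44 1273] [436.4 501.4  31. ] [445.3 510.5  31. ] 77.6609115600586
```

View pics/w2.png

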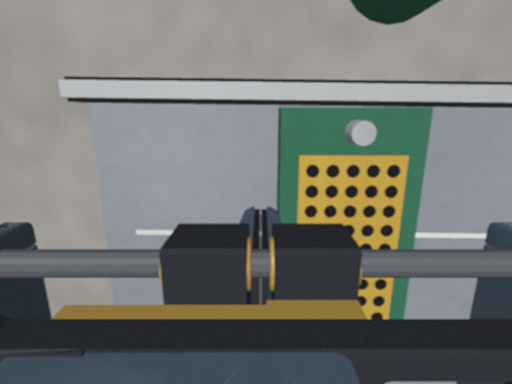

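The wrist view shows the slide moving square in its lane, with the plate at (350,200) and its rear edge vertical at column 280. Force is about 2.5 N. I'll continue.

Call:
{"fn": "send_rows", "kwargs": {"motion": [[0.0076,-0.0024,0,0,0,0,-1],[0.0152,-0.0049,0,0,0,0,-1],[0.0229,-0.0073,0,0,0,0,-1],[0.0305,-0.0097,0,0,0,0,-1],[0.0381,-0.0122,0,0,0,0,-1],[0.0457,-0.0146,0,0,0,0,-1],[0.0534,-0.017,0,0,0,0,-1],[0.061,-0.0195,0,0,0,0,-1],[0.0686,-0.0219,0,0,0,0,-1],[0.0762,-0.0243,0,0,0,0,-1],[0.0838,-0.0268,0,0,0,0,-1],[0.0915,-0.0292,0,0,0,0,-1]]}}

```text
time_s: 7.88
ee_pos: [597.5, 167.7, 16.0]
ee_rot: [180.0, 0.0, 72.3]
force: [-2.2, 1.1, 0.6]
gripper_width: 0.3
gripper_force: 1.4
```

```bash
python3 look.py w3.png
```

```text
7.875 [597.53830654 167.70042441  15.97387397] [-2.18668813  1.10442776  0.63899729]
w [ 297  156  111   93 8285] [654.  180.3  31. ] [652.  177.7  31. ] 1.9749339818954468
w [  53  277  340   43 5851] [582.2 130.4  31. ] [566.  142.5  31. ] 90.0
t [  24  226   57   44 1277] [436.4 501.5  31. ] [445.3 510.5  31. ] 77.6609115600586
```

View pics/w3.png

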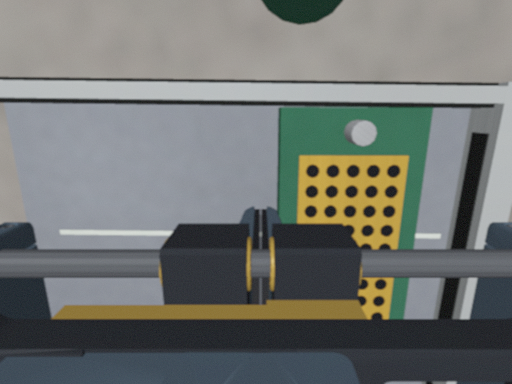

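The slide front is at column 430 and the stop's top edge at about 485, so roughly 20–28 mm remain. I'll go slowly.

Call:
{"fn": "send_rows", "kwargs": {"motion": [[0.0038,-0.0012,0,0,0,0,-1],[0.0076,-0.0024,0,0,0,0,-1],[0.0114,-0.0036,0,0,0,0,-1],[0.0152,-0.0049,0,0,0,0,-1],[0.019,-0.006,0,0,0,0,-1],[0.0229,-0.0073,0,0,0,0,-1],[0.0267,-0.0085,0,0,0,0,-1],[0.0305,-0.0097,0,0,0,0,-1],[0.0343,-0.0109,0,0,0,0,-1]]}}

```text
time_s: 9.1
ee_pos: [614.5, 162.3, 16.0]
ee_rot: [180.0, 0.0, 72.3]
force: [-3.2, 1.3, 1.0]
gripper_width: 0.3
gripper_force: 1.7
```

Call:
{"fn": "send_rows", "kwargs": {"motion": [[0.0019,-0.0006,0,0,0,0,-1],[0.0038,-0.0012,0,0,0,0,-1]]}}

```text
time_s: 9.35
ee_pos: [616.3, 161.7, 16.0]
ee_rot: [-180.0, 0.0, 72.3]
force: [-3.1, 1.0, 1.4]
gripper_width: 0.5
gripper_force: 1.7
```

```bash
python3 look.py w4.png
```

```text
9.35 [616.34459079 161.7356965   15.99583136] [-3.1407346   1.00772053  1.38076076]
w [ 297  156  111   93 8287] [672.8 174.3  31. ] [670.8 171.6  31. ] 1.8476102352142334
w [  53  272  340   48 5839] [600.9 124.5  31. ] [585.4 138.1  31. ] -0.0
t [  24  226   57   44 1273] [436.4 501.5  31. ] [445.3 510.5  31. ] 77.6609115600586
```

View pics/w4.png

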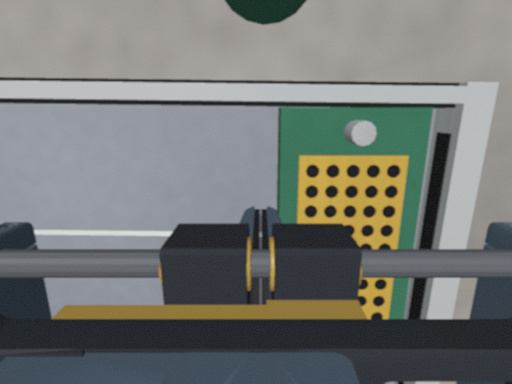

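The slide front is at column 430 and the stop top edge at about 456, so about 12 mm is left. I'll go 1 mm per row.

Call:
{"fn": "send_rows", "kwargs": {"motion": [[0.0019,-0.0006,0,0,0,0,-1],[0.0038,-0.0012,0,0,0,0,-1],[0.0057,-0.0018,0,0,0,0,-1],[0.0076,-0.0024,0,0,0,0,-1],[0.0095,-0.003,0,0,0,0,-1],[0.0114,-0.0036,0,0,0,0,-1],[0.0133,-0.0042,0,0,0,0,-1],[0.0152,-0.0049,0,0,0,0,-1]]}}

```text
time_s: 10.45
ee_pos: [624.0, 159.3, 16.0]
ee_rot: [180.0, -0.0, 72.3]
force: [-2.5, 1.5, 0.6]
gripper_width: 0.5
gripper_force: 1.9
```

Call:
{"fn": "send_rows", "kwargs": {"motion": [[0.0019,-0.0006,0,0,0,0,-1],[0.0038,-0.0012,0,0,0,0,-1]]}}

```text
time_s: 10.7
ee_pos: [625.9, 158.7, 16.0]
ee_rot: [180.0, 0.0, 72.3]
force: [-3.2, 0.3, 1.6]
gripper_width: 0.8
gripper_force: 1.9
```

Call:
{"fn": "send_rows", "kwargs": {"motion": [[0.0019,-0.0006,0,0,0,0,-1],[0.0038,-0.0012,0,0,0,0,-1]]}}

```text
time_s: 10.95
ee_pos: [627.8, 158.1, 16.0]
ee_rot: [-180.0, 0.0, 72.3]
force: [-4.0, 0.8, 1.6]
gripper_width: 0.9
gripper_force: 2.0
```

```bash
python3 look.py w5.png
```

```text
10.95 [627.75137871 158.05601991  15.96619059] [-4.03130225  0.83977819  1.58822621]
w [ 297  156  111   93 8304] [684.2 170.6  31. ] [682.2 168.   31. ] 1.9091525077819824
w [  53  276  340   44 5839] [612.3 120.8  31. ] [596.3 133.2  31. ] 90.0
t [  24  226   57   44 1275] [436.4 501.5  31. ] [445.3 510.5  31. ] 77.6609115600586
```

View pics/w5.png

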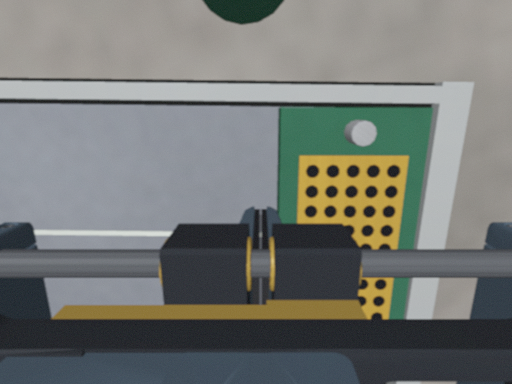

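About 2–3 mm remains: slide front at column 430, stop edge at about 435. I'll inch on until the force rises.

Call:
{"fn": "send_rows", "kwargs": {"motion": [[0.001,-0.0003,0,0,0,0,-1],[0.0019,-0.0006,0,0,0,0,-1]]}}

```text
time_s: 11.3
ee_pos: [628.1, 158.0, 16.0]
ee_rot: [-179.9, 0.0, 72.3]
force: [-5.2, 2.1, 3.4]
gripper_width: 0.5
gripper_force: 3.1
```

Call:
{"fn": "send_rows", "kwargs": {"motion": [[0.001,-0.0003,0,0,0,0,-1],[0.0019,-0.0006,0,0,0,0,-1]]}}

```text
time_s: 11.55
ee_pos: [628.3, 158.0, 16.0]
ee_rot: [-179.8, 0.0, 72.3]
force: [-7.4, 3.4, 4.0]
gripper_width: 0.4
gripper_force: 4.1
```

The TCP has stalled and the force is rising, so the slide is on the stop. I'll back off along the lane and lift.

Call:
{"fn": "send_rows", "kwargs": {"motion": [[-0.01,0.003,0,0,0,0,-1],[-0.03,0.01,0,0,0,0,-1],[-0.06,0.019,0,0,0,0,-1],[-0.09,0.029,0,0,0,0,-1],[-0.1,0.032,0.03,0,0,0,-1],[-0.12,0.038,0.1,0,0,0,-1],[-0.15,0.04,0.2,0,0,0,-1],[-0.2,0.04,0.28,0,0,0,-1],[-0.3,0.0,0.34,0,0,0,-1],[-0.35,-0.1,0.34,0,0,0,-1],[-0.4,-0.2,0.34,0,0,0,-1],[-0.45,-0.3,0.34,0,0,0,-1],[-0.5,-0.4,0.34,0,0,0,-1],[-0.5,-0.5,0.34,0,0,0,-1],[-0.5,-0.6,0.34,0,0,0,-1],[-0.5,-0.7,0.34,0,0,0,-1],[-0.5,-0.7,0.34,0,0,0,-1],[-0.5,-0.7,0.34,0,0,0,-1]]}}

```text
time_s: 13.8
ee_pos: [379.5, -192.1, 186.5]
ee_rot: [180.0, -0.0, 72.3]
force: [-0.4, -0.5, 0.3]
gripper_width: 0.6
gripper_force: 0.0
```

```bash
python3 - <<'E'
from h import *
f=grab('top');c=f['pixels'][95:285,120:340,::-1];cv2.imwrite('pics/end.png',cv2.resize(c,None,fx=3,fy=3,interpolation=cv2.INTER_CUBIC))
E
```

```text
(no output)
```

View pics/end.png

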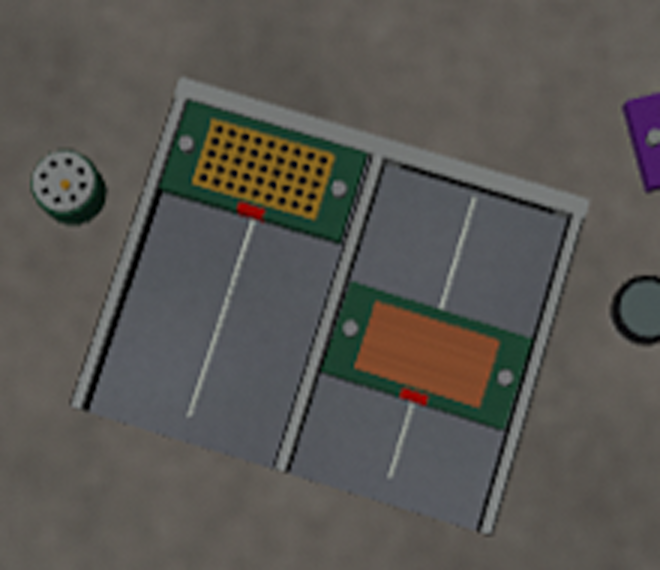

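The brass-plate slide, at (265,170) in this crop, sits flush and square against the stop. The copper slide at (425,355) and the jar at (65,185) look undisturbed.

```bash
python3 -c "
from workcell import env
print(env.job_done())"
```

```text
the job is handed in; nothing more can be done
None
```

The brass-plate slide is flush against the end stop and released, and the copper slide and green jar look undisturbed; I handed the job in at about 14 s of the 30 s allowed, but no verdict came back.

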